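Spring a conveyor guide roller into its yoke

TASK

Take the black guide roller from its plywood cradle and fit it in the yoke of the stand: push its spring pin (blue-banded end) in against the tall blue cheek, ease the roller down between the cheeks until that pin snaps into the recess, then let the roller go across so that the fixed pin seats in the recess of the low cheek. Leave it held level by both pins, gripper off it. Feel your way gently: do not force or jam the roller or lean on the stand, and leave the beaker, bottles and nut alone.

Things in the scene. Friction and masses are not known exactly. Their poses are not given: they have to be found in the camera images.
- roller: Guide roller, 130 g, black cylinder 26 dia x 112 long, aluminium ends. Origin at its middle, on its axis = its y axis (may be turned about it). Sprung steel pin at +y (blue band), fixed pin at -y. Overall 156 long, 136 with the sprung pin fully in. Starts level in the cradle, sprung pin towards the same side as the stand's blue cheek
- sprung_tip (a point): Outer end of the sprung pin: 8 dia, polished, flat-ended with a slightly rounded rim, stands 36 out of the roller's end, 92 from the roller's origin. Pushes in 20 at most: 1.6 N to start, 0.4 N per mm more, 9.6 N fully in, then solid (plus 0.5 N per 10 mm/s, damped)
- fixed_tip (a point): Outer end of the fixed pin: 8 dia, round-ended, stands 8 out of the roller's end, 64 from the roller's origin
- stand: Fixed stand, origin on the worktop under its middle; grey base 80 (x) x 220 (y) x 12 high. It carries a yoke: two upright cheeks 140 apart along y, joined by a cross bar whose top is 38 below the recesses. Guide posts 20 dia at y = +94 and -94, 75 high. Seated, the roller's origin is at about y = -14, its end face near the low cheek, both pins on the recess floors
- blue_face (a point): Foot point, at worktop level (y = +70 of the stand), of the tall blue cheek's inner face: flat, 44 wide along x, up to 66 above its recess centre. Recess at the stand's x = 0: 14 wide, 11 high, 6 deep. Yoke height differs each time and is not reported: recess centres lie 60 to 90 above the worktop, to be felt
- low_face (a point): Foot point, at worktop level (y = -70 of the stand), of the low aluminium cheek's inner face: 44 wide, up to 12 above its recess centre. Recess 14 wide, 11 high, 10 deep, always level with the blue cheek's. The fixed pin passes down inside this face only while the sprung pin, on the blue face, is pushed in 16 to 20
- cradle: Fixed plywood cradle, origin on the worktop at its middle; foot 70 x 100 x 10 high; two V saddles 10 thick at y = +40 and -40, up to 49 high, 70 clear between them. The roller's axis lies along its y, 50 above the worktop
- beaker: White plastic beaker 75 x 82 x 90 high, origin under its middle; leave alone
- capped_bottle: Amber bottle with black cap, 29 dia x 60 high, origin under its middle; leave alone
- plugged_bottle: Amber bottle with white plug, 29 dia x 63 high, origin under its middle; leave alone
- pipe_nut: Stainless pipe nut 34 x 39 x 18 high, origin under its middle; leave alone

How it is judged:
On the way, in this order (a step that is already met when the one before it is completed fails the run):
1. the roller is lifted clear of its cradle (height (world z) of roller above 0.085 m), for 0.1 s.
2. the roller is pressed against the stand with at least 4 N, its spring pin being pushed in (contact force between roller and stand above 4 N), for 0.2 s.
At the end, for the whole second after the job is handed in: The roller hangs at rest between the cheeks: fixed pin at least 4.5 mm inside the low cheek's recess, spring pin at least 3.5 mm inside the blue cheek's recess, roller's axis within 0.06 rad of the stand's y axis (so level) and its middle within 5 mm of x = 0 of the stand; gripper off it (y of fixed_tip in the frame of stand below -0.0745 m and y of sprung_tip in the frame of stand above 0.0735 m and x of roller in the frame of stand between -0.005 and 0.005 m and height (world z) of sprung_tip between 0.052 and 0.096 m and angle between the y axis of roller and the y axis of stand, either way round below 0.06 rad and linear speed of roller below 0.01 m/s); the robot touches nothing.
It fails at once if the roller is forced against the stand with more than 22 N (contact force between roller and stand above 22 N).
It fails at once if the gripper or arm leans on the stand with more than 10 N (contact force between any of the fingers, the arm and stand above 10 N).
It fails at once if the beaker, a bottle or the nut is moved more than 20 mm (distance of any of beaker, capped_bottle, plugged_bottle, pipe_nut from where it was at the start of the episode above 0.02 m).
It also fails if it takes over 72 s, if anything falls off the work surface, if the arm or the gripper's body presses on something with over 40 N, if the wrist force passes 120 N, or if a joint passes its speed limit or range.

ROBOT

A 7-joint arm with a two-finger parallel gripper is mounted at the origin on a cart in front of the work surface, level with it; the furniture and walls round the work are solid. World frame = base frame: x ahead of the robot, y to its left, z up, the work surface at z = 0. Lengths are in m, angles in rad, forces in N, time in s.
With the tool pointing down it reaches from about 0.35 to 0.9 m from the base axis. Payload 8.1 kg.
Tool frame: the origin (TCP) lies at the very end of the fingers, on their centre line; the grasp point (between the pads) lies 19 mm behind it (arm.tcp_to_grasp is the z of the grasp point in the tool frame, in m); z points along the fingers, y is the line along which they close (so a half turn about z gives the same grasp; the last joint's range is limited). The gripper opens to 92 mm and grips with 3 to 60 N. Pads are 19 mm wide; open, the fingers measure 130 mm over their backs; the gripper's body (75 mm by 190 mm) begins 47 mm behind the grasp point.
Start: joints at [-1.248, 0.434, 0.025, 1.573, -0.012, 1.134, -0.075], TCP at [0.258, 0.569, 0.227] pointing down, gripper open.
Joint ranges: [-2.62, 2.62], [-0.44, 2.09], [-1.27, 1.32], [0.08, 2.57], [-1.32, 4.46], [0.12, 2], [-2.74, 2.74]. Speed limits (rad/s): [2.22, 2.22, 3.01, 3.01, 3.14, 3.14, 3.14].

INTERFACE

Orientations are given as a rotation vector (axis times angle).
In Python, from cell import readout, vision, sign_off, arm gives the robot as it stands. The module is installed in compiled form; this text tells all that it offers.
- The arm moves only by the shell command python3 -m creep 'ROWS' [FORCE]. ROWS is JSON, a list of rows, each a list of 5 numbers: the shift along the tool's x, y, z in units of 4 cm (1.0 is 4 cm), then the turn about the tool's z in units of 4 degrees (1.0 is 4 degrees), then the opening, from 0 (shut) to 1 (fully open). A call has 1 to 12 rows; each row shifts and turns the commanded pose from where the row before left it, along the tool's axes as they then stand; what a row does not reach is not made up. A row lasts 1/8 s, in which the tool goes at most 62.5 mm and 10.7 degrees, less where a joint would pass 70% of its speed; a pose out of reach is approached as far as the arm can. A call with a number of a shift or a turn outside -1 to 1 is refused whole. A call with a gripper value outside its range is refused whole. The fingers move at their own pace and stop on an object; FORCE is the grip in N (left out, the last holds). Time passes only in rows, so rows that do not move let the fingers close. It gives the time, the measured TCP pose, the force, the opening and the grip force at its end, in the units of the state.
- readout.observe(): the state, without advancing time (a new reading comes with each control period).
- vision.get_image(name): name is "scene" or "top"; returns a dict with "pixels" (384x512x3 uint8, blue, green, red), "z_map" (384x512 float32, m along the optical axis (not along the pixel's ray), 0 where there is no reading), "camera_matrix" (3x3 intrinsics, pixels), "position" and "rotation" of the camera in the world. Camera axes: x right, y up, looking along -z (the intrinsics and any distortion apply to the point x, -y, -z); pixel columns grow to the right and rows downward; lengths in m; the calibration is good to about 2 mm. A picture is of the moment at which its call begins.
- sign_off(): hands the job in; it is judged then, once.
The state is a dict: "clock": time; "joints": joint angles; "dq": joint speeds; "joint_efforts": joint torques, N m; "position": TCP position; "ee_rot": TCP orientation; "force": force on the tool from outside, world axes, zero at the start; "ft_torque": the same for the moment, N m; "width": opening from 0.0 (shut) to 1.0 (fully open); "gripper_force": force on a finger pad.
Only numpy, scipy, OpenCV 4.12 (cv2) and the standard library are available. Lean on these libraries where they do the work, as an engineer would, in place of code of your own. Each camera call takes 0.05 s, during which the arm holds its last target. There are 200 camera calls.

## Working session

There is one attempt and no reset: what is moved stays moved. The work goes in short steps, Python scripts to look and compute and a shell command to move; the robot and the scene stay as the last step left them, time stands still between calls to the robot, and variables do not carry over. Pictures are saved under pics/ and viewed, at most 10 in all, crops included, and the job is handed in when it is done.

```bash
mkdir -p pics; cat > h.py <<'E'
import numpy as np, cv2
from cell import readout, vision
def cloud(im):
    K=im["camera_matrix"];z=im["z_map"];v,u=np.mgrid[0:384,0:512]
    c=np.dstack([(u-K[0,2])/K[0,0]*z,-(v-K[1,2])/K[1,1]*z,-z])
    return c@np.array(im["rotation"]).T+im["position"]
E
python3 - <<'E'
from h import *
s=readout.observe();print({k:np.round(v,3) for k,v in s.items()})
for n in("scene","top"):
    im=vision.get_image(n);cv2.imwrite(f"pics/{n}0.png",im["pixels"]);print(n,im["position"],np.round(im["rotation"],2).tolist(),im["camera_matrix"].tolist())
    np.savez(f"{n}0.npz",**im)
E
```

```text
{'clock': np.float64(0.0), 'joints': array([-1.248,  0.435,  0.025,  1.574, -0.012,  1.134, -0.075]), 'dq': array([ 0.001, -0.001, -0.001,  0.001, -0.   , -0.001,  0.001]), 'joint_efforts': array([ 1.0000e-03, -6.6787e+01,  9.8500e-01, -3.1446e+01, -6.1000e-02,
        4.3000e-02,  0.0000e+00]), 'position': array([0.258, 0.569, 0.226]), 'ee_rot': array([-6.64e-01, -3.07e+00,  2.00e-03]), 'force': array([ 0.682, -0.758, -0.373]), 'ft_torque': array([ 0.022, -0.007, -0.062]), 'gripper_force': np.float64(0.0), 'width': np.float64(1.0)}
scene [-0.0359052  -0.51499176  0.62743426] [0.97, -0.35, -0.61] [[494.1999940699654, 0.0, 256.27202052998155], [0.0, 494.1999940699654, 192.83129985066955], [0.0, 0.0, 1.0]]
top [0.46929475 0.19967717 0.89694124] [0.05, -0.09, -1.56] [[367.5792856339526, 0.0, 256.60348649735164], [0.0, 367.5792856339526, 192.88187373617748], [0.0, 0.0, 1.0]]
```

View pics/scene0.png

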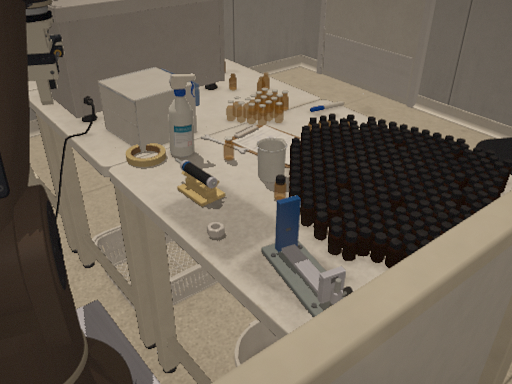

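View pics/top0.png

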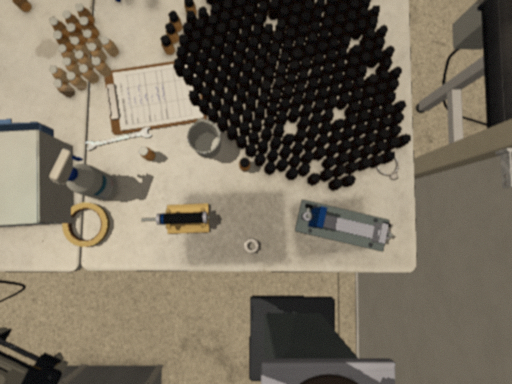

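The scene view shows the cradle and roller at (200,175), the blue cheek at (288,222), the low cheek at (332,280) and the nut at (216,230). In the top view the roller is at (183,219) with its sprung pin to the left at (148,219). The stand runs from (315,217), the blue cheek, to (383,233), the low cheek. Next I measure.

```bash
cat > h.py <<'E'
import numpy as np, cv2
from scipy.spatial.transform import Rotation as R
from cell import readout, vision
def cloud(im):
    K=im["camera_matrix"];z=im["z_map"];v,u=np.mgrid[0:384,0:512]
    c=np.dstack([(u-K[0,2])/K[0,0]*z,-(v-K[1,2])/K[1,1]*z,-z])
    return c@R.from_rotvec(im["rotation"]).as_matrix().T+im["position"]
def rect(P,name):
    (c,s,a)=cv2.minAreaRect((P[:,:2]*1000).astype(np.float32)); print(name,len(P),np.round(c,1),np.round(s,1),round(a,1),"z",np.round(np.percentile(P[:,2]*1000,[2,50,98])))
E
python3 - <<'E'
from h import *
for n in("top","scene"):
    im=dict(np.load(f"{n}0.npz"));W=cloud(im);hsv=cv2.cvtColor(im["pixels"],cv2.COLOR_BGR2HSV)
    Z=W[...,2]; H,S,V=[hsv[...,i].astype(int) for i in range(3)]
    print(n)
    if n=="top": box=lambda a,b,c,d:(np.indices(Z.shape)[1]>=a)&(np.indices(Z.shape)[1]<=b)&(np.indices(Z.shape)[0]>=c)&(np.indices(Z.shape)[0]<=d)
    T0=cloud(dict(np.load("top0.npz")))
    if n=="top":
        st=box(285,400,192,256); cr=box(138,216,198,240)
        lo=W[200,300],W[230,395]; print(W[260,220],W[219,183],W[217,315],W[233,383])
    inS=(W[...,0]>.3-.0)&(W[...,1]<.1)&(W[...,1]>-.25)
    if n=="top":
        rect(W[st&(Z>.006)&(Z<.02)],"base"); m=st&(Z>.035);rect(W[m],"stand high")
        rect(W[st&(H>100)&(H<130)&(S>110)&(Z>.05)],"blue");
        rect(W[cr&(Z>.055)&(Z<.09)],"roller>55");rect(W[cr&(V<60)&(Z>.03)],"rollerblack");rect(W[cr&(Z>.005)&(Z<.02)],"foot")
        rect(W[cr&(Z>.04)],"roller>40")
    else:
        bb=(np.indices(Z.shape)[1]>255)&(np.indices(Z.shape)[1]<305)&(np.indices(Z.shape)[0]>190)&(np.indices(Z.shape)[0]<255)
        rect(W[bb&(H>100)&(H<130)&(S>110)],"blue")
        rr=W[160:206,170:228].reshape(-1,3);rect(rr[rr[:,2]>.05],"roller")
        ss=W[195:310,262:360].reshape(-1,3);
        rect(ss[(ss[:,2]>.03)&(ss[:,2]<.2)],"stand>30");
        q=ss[(ss[:,2]>.02)&(ss[:,2]<.2)];h,e=np.histogram(q[:,2],bins=np.arange(.02,.17,.004));print(dict(zip(np.round(e,3),h)))
E
python3 - <<'E'
import cv2
a=cv2.imread('pics/scene0.png')[185:315,250:365];b=cv2.imread('pics/top0.png')[190:260,130:410]
cv2.imwrite('pics/c1.png',cv2.resize(a,None,fx=4.5,fy=4.5,interpolation=2))
E
```

```text
top
[ 3.86137758e-01  2.61549096e-01 -3.27964416e-04] [0.48268037 0.34253691 0.05958297] [0.48928479 0.0497101  0.09727551] [ 0.4555975  -0.10608401  0.07951225]
base 1639 [473.8 -32.3] [219.7  79.9] 77.4 z [ 7. 11. 14.]
stand high 723 [485.   29.9] [333.9  69.7] 83.5 z [ 38.  76. 897.]
blue 252 [489.5  43.3] [14.3 42. ] 76.9 z [ 57. 129. 133.]
roller>55 483 [486.  354.5] [ 23.2 126.7] 2.7 z [55. 60. 64.]
rollerblack 386 [485.  347.2] [22.7 94.2] 0.6 z [52. 60. 63.]
foot 691 [486.7 340.7] [70.  99.7] 2.8 z [ 6.  9. 12.]
roller>40 728 [487.4 319.8] [ 46.  238.5] 2.3 z [ 44.  59. 897.]
scene
blue 657 [ 227.1 -223.9] [783.4  42.1] 44.8 z [ 31. 110. 135.]
roller 421 [262.6 -60.9] [1083.1   90.7] 61.5 z [ 50.  61. 627.]
stand>30 4862 [548.1   9.1] [334.4 160.1] 38.5 z [ 30.  56. 133.]
{np.float64(0.02): np.int64(128), np.float64(0.024): np.int64(209), np.float64(0.028): np.int64(761), np.float64(0.032): np.int64(272), np.float64(0.036): np.int64(277), np.float64(0.04): np.int64(357), np.float64(0.044): np.int64(435), np.float64(0.048): np.int64(299), np.float64(0.052): np.int64(329), np.f
[... 210 characters left out ...]
08): np.int64(147), np.float64(0.084): np.int64(35), np.float64(0.088): np.int64(43), np.float64(0.092): np.int64(46), np.float64(0.096): np.int64(40), np.float64(0.1): np.int64(42), np.float64(0.104): np.int64(43), np.float64(0.108): np.int64(34), np.float64(0.112): np.int64(42), np.float64(0.116): np.int64(48), np.float64(0.12): np.int64(41), np.float64(0.124): np.int64(41), np.float64(0.128): np.int64(47), np.float64(0.132): np.int64(112), np.float64(0.136): np.int64(5), np.float64(0.14): np.int64(0), np.float64(0.144): np.int64(0), np.float64(0.148): np.int64(0), np.float64(0.152): np.int64(0), np.float64(0.156): np.int64(0), np.float64(0.16): np.int64(0), np.float64(0.164): np.int64(0)}
```

View pics/c1.png

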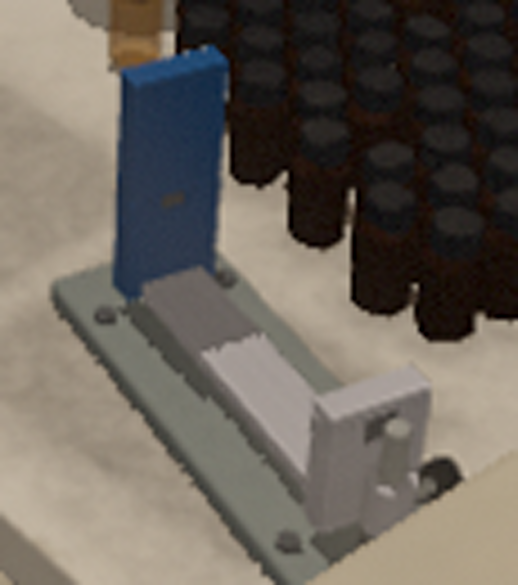

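The crop shows the blue cheek with its recess at crop (172,200). The low cheek's top is at (370,385), and the bar lies between them. The cheek tops are at about z=132 and 79, and the bar top at about 29. All three put the recess centres at about z=67. The base rectangle measures 219.7 x 79.9, which matches the given size, and its yaw is -12.6°. Next come the roller's extent along its axis and the tool axes.

```bash
cat >> h.py <<'E'
ST=np.array([.4738,-.0323]);SA=np.radians(-12.6)
SX=np.array([np.cos(SA),np.sin(SA)]);SY=np.array([-np.sin(SA),np.cos(SA)])
def tool():
    s=readout.observe();M=R.from_rotvec(s["ee_rot"]).as_matrix();return s,M
def goto(p,ywdir=None):
    "shift in tool units from the present measured pose to world p; turn so that tool y lies along the direction (rad) given"
    s,M=tool();a=0
    print("t",round(s["clock"],2),"pos",np.round(s["position"],4),"shift(4cm)",np.round(M.T@(np.array(p)-s["position"])/.04,3))
    if ywdir is not None:
        cur=np.arctan2(M[1,1],M[0,1]);d=(ywdir-cur+np.pi/2)%np.pi-np.pi/2
        print("world yaw to add deg",np.degrees(d),"turn units",-np.degrees(d)/4)
E
python3 - <<'E'
from h import *
im=dict(np.load("top0.npz"));W=cloud(im)
c=np.array([.4867,.3407]);a=np.radians(2.8);x=np.array([np.cos(a),np.sin(a)]);y=np.array([-x[1],x[0]])
m=np.zeros(W.shape[:2],bool);m[198:240,132:225]=1
m&=(W[...,2]>.04)&(W[...,2]<.09)
P=W[m];d=(P[:,:2]-c)*1000;px=im["pixels"][m]
u=d@y;v=d@x
for k in range(-70,110,6):
    q=(u>=k)&(u<k+6)&(abs(v)<16)
    if q.any():
        j=q&(P[:,2]>.05); print(k,q.sum(),"zmax",round(P[q,2].max()*1000),"v",np.round(np.mean(v[j]),1) if j.any() else "", np.median(px[q],0))
s,M=tool();print(np.round(M,3))
goto([*c,.12],a)
E
```

```text
-58 6 zmax 52 v -0.3 [69.  79.5 85.5]
-52 28 zmax 64 v -1.1 [ 93.  101.  108.5]
-46 39 zmax 63 v -0.4 [ 98. 110. 122.]
-40 34 zmax 64 v -0.9 [23.5 26.5 30. ]
-34 28 zmax 62 v -1.1 [17.  18.5 19. ]
-28 32 zmax 63 v -0.1 [18. 20. 18.]
-22 29 zmax 64 v -0.4 [19. 20. 21.]
-16 27 zmax 63 v -0.1 [17. 20. 20.]
-10 31 zmax 63 v 0.2 [19. 20. 21.]
-4 28 zmax 62 v 0.7 [19.  20.5 21. ]
2 30 zmax 65 v 0.3 [17.5 18.5 20. ]
8 33 zmax 63 v 0.1 [18. 21. 22.]
14 33 zmax 64 v -1.1 [19. 21. 21.]
20 27 zmax 63 v -0.5 [19. 21. 21.]
26 32 zmax 64 v -0.7 [19.  19.  19.5]
32 32 zmax 65 v -0.4 [18.5 21.  20. ]
38 34 zmax 63 v -0.1 [19.5 21.  21. ]
44 35 zmax 63 v -1.0 [56. 35. 19.]
50 30 zmax 65 v 0.4 [78.  53.  43.5]
56 28 zmax 64 v 0.1 [138.  144.  151.5]
62 12 zmax 61 v -0.6 [149. 158. 166.]
68 12 zmax 54 v 0.1 [126.5 141.  146.5]
74 10 zmax 55 v -0.3 [125. 139. 145.]
80 9 zmax 54 v 1.0 [127. 142. 148.]
86 8 zmax 55 v -0.1 [124.5 138.5 144. ]
92 8 zmax 55 v 0.1 [126.  139.5 145. ]
98 2 zmax 53 v -1.2 [140.  159.5 167.5]
[[-0.911  0.413 -0.   ]
 [ 0.413  0.911 -0.001]
 [-0.    -0.001 -1.   ]]
t 0.1 pos [0.258  0.5688 0.226 ] shift(4cm) [-7.562 -2.828  2.656]
world yaw to add deg -62.802299883164366 turn units 15.700574970791092
```

```bash
python3 -m creep '[[-0.937,-0.3375,0.1,0,1],[-0.937,-0.3375,0.1,0,1],[-0.937,-0.3375,0.1,0,1],[-0.937,-0.3375,0.1,0,1],[-0.937,-0.3375,0.1,0,1],[-0.937,-0.3375,0.1,0,1],[-0.937,-0.3375,0.1,0,1],[-0.937,-0.3375,0.1,0,1],[0,0,0,1,1],[0,0,0,1,1],[0,0,0,1,1],[0,0,0,1,1]]' 30; python3 -m creep '[[0,0,0,1,1],[0,0,0,1,1],[0,0,0,1,1],[0,0,0,1,1],[0,0,0,1,1],[0,0,0,1,1],[0,0,0,1,1],[0,0,0,1,1],[0,0,0,1,1],[0,0,0,1,1],[0,0,0,1,1],[0,0,0,0.7,1]]'
python3 -c "
from h import *
goto([.4864,.3467,.031],np.radians(2.8))"
```

```text
clock: 1.6
position: [0.4864, 0.3468, 0.1943]
ee_rot: [-1.088, -2.947, 0.001]
force: [-0.4, 0.4, 0.5]
width: 0.999
gripper_force: 0.0
clock: 3.1
position: [0.4864, 0.3468, 0.1943]
ee_rot: [-2.169, -2.273, 0.001]
force: [-0.3, -1.2, -0.5]
width: 1.001
gripper_force: 0.0
t 3.1 pos [0.4864 0.3468 0.1943] shift(4cm) [-2.000e-03  4.000e-03  4.083e+00]
world yaw to add deg 0.1070768981362481 turn units -0.026769224534062025
```

Tracking is accurate, so I descend, close and read the force.

```bash
python3 -m creep '[[0,0,0.6,0,1],[0,0,0.6,0,1],[0,0,0.6,0,1],[0,0,0.6,0,1],[0,0,0.6,0,1],[0,0,0.5,0,1],[0,0,0.35,0,1],[0,0,0.2,0,1],[0,0,0.03,0,1],[0,0,0,0,0.6],[0,0,0,0,0.3],[0,0,0,0,0.2]]' 40; python3 -m creep '[[0,0,0,0,0],[0,0,0,0,0],[0,0,0,0,0],[0,0,0,0,0],[0,0,0,0,0],[0,0,0,0,0]]' 40
```

```text
clock: 4.6
position: [0.4869, 0.3472, 0.032]
ee_rot: [2.166, 2.275, 0.001]
force: [-0.1, 0.4, 0.2]
width: 0.722
gripper_force: 0.0
clock: 5.35
position: [0.4866, 0.347, 0.0315]
ee_rot: [-2.167, -2.275, 0.0]
force: [-0.9, -0.1, -0.1]
width: 0.27
gripper_force: 40.0
```

```bash
python3 -m creep '[[0,0,-0.1,0,0],[0,0,-0.2,0,0],[0,0,-0.4,0,0],[0,0,-0.5,0,0],[0,0,-0.5,0,0],[0,0,-0.5,0,0],[0,0,-0.5,0,0],[0,0,-0.3,0,0],[0,0,-0.2,0,0],[0,0,0,0,0]]'
python3 -c "
from h import *
s,M=tool();print(np.round(M,3),s['width'])
p=ST-.032*SY;print(p)
goto([*p,.16],SA)"
```

```text
clock: 6.6
position: [0.4867, 0.3471, 0.1599]
ee_rot: [2.167, 2.275, 0.001]
force: [-0.6, 0.0, -1.6]
width: 0.272
gripper_force: 40.0
[[-0.049  0.999  0.   ]
 [ 0.999  0.049  0.   ]
 [ 0.     0.    -1.   ]] 0.2720072073832041
[ 0.46681942 -0.06352934]
t 6.6 pos [0.4867 0.3471 0.1599] shift(4cm) [-1.0228e+01 -9.9800e-01 -7.0000e-03]
world yaw to add deg -15.39841902835068 turn units 3.84960475708767
```

```bash
python3 -m creep '[[-0.4,-0.08,0,0,0],[-0.9,-0.09,0,0,0],[-0.99,-0.09,0,0,0],[-0.99,-0.09,0,0,0],[-0.99,-0.09,0,0,0],[-0.99,-0.09,0,0,0],[-0.99,-0.09,0,0,0],[-0.99,-0.09,0,0,0],[-0.99,-0.09,0,0,0],[-0.99,-0.09,0,0,0],[-0.7,-0.09,0,0,0],[-0.31,-0.02,0,0,0]]'; python3 -m creep '[[0,0,0,0.5,0],[0,0,0,1,0],[0,0,0,1,0],[0,0,0,0.9,0],[0,0,0,0.45,0],[0,0,0,0,0],[0,0,0,0,0]]'
python3 - <<'E'
from h import *
s,M=tool();print(np.round(M,3),s['width'],s['force'])
p=ST-.032*SY;goto([*p,.16],SA)
for n in("top","scene"):
    im=vision.get_image(n);np.savez(f"{n}1.npz",**im);cv2.imwrite(f"pics/{n}1.png",im["pixels"])
a=cv2.imread('pics/top1.png')[150:280,250:420];b=cv2.imread('pics/scene1.png')[120:320,230:380]
a=cv2.resize(a,(523,400));b=cv2.resize(b,(275,400)) ;b=cv2.resize(b,(300,400))
b=cv2.resize(b,(270,400));cv2.imwrite('pics/c2.png',np.hstack([a,b]))
E
```

```text
clock: 8.1
position: [0.4653, -0.0659, 0.1591]
ee_rot: [-2.17, -2.271, 0.002]
force: [0.0, 0.0, -1.2]
width: 0.276
gripper_force: 40.0
clock: 8.98
position: [0.4666, -0.0633, 0.1595]
ee_rot: [-2.451, -1.966, 0.0]
force: [0.1, 0.4, -1.5]
width: 0.273
gripper_force: 40.0
[[ 0.217  0.976 -0.   ]
 [ 0.976 -0.217  0.   ]
 [ 0.    -0.    -1.   ]] 0.27280428954103597 [ 0.10940588  0.42958606 -1.49866693]
t 8.97 pos [ 0.4666 -0.0633  0.1595] shift(4cm) [-0.004  0.005 -0.013]
world yaw to add deg -0.06709422036273992 turn units 0.01677355509068498
```

View pics/c2.png

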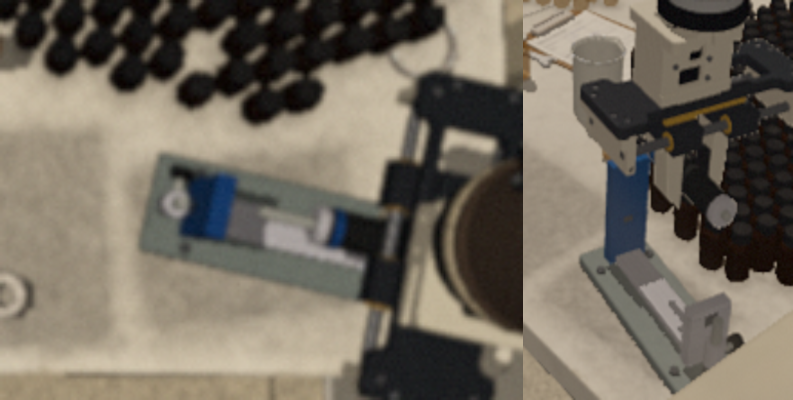

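The left crop (top view) shows the band at (340,230) and the pin running from (262,212) to (320,222) towards the blue cheek at (225,205). The right crop (scene view) shows the roller hanging level in the gripper. Next I measure the pin and cheek in the stand frame.

```bash
python3 - <<'E'
from h import *
im=dict(np.load("top1.npz"));W=cloud(im);hsv=cv2.cvtColor(im["pixels"],cv2.COLOR_BGR2HSV)
d=W[...,:2]-ST; u=d@SY*1000; v=d@SX*1000; z=W[...,2]*1000
reg=np.zeros(z.shape,bool);reg[190:245,295:385]=1
m=reg&(z>150)&(z<215)&(abs(v)<20)
for k in range(0,72,4):
    q=m&(u>=k)&(u<k+4)
    if q.any(): print(k,q.sum(),"v",np.round(v[q].mean(),1),"vr",np.round([v[q].min(),v[q].max()]),"z",np.round(np.percentile(z[q],[10,50,95])))
b=reg&(z>120)&(z<140);print("blue top u",np.percentile(u[b],[2,98]),"v",np.percentile(v[b],[2,50,98]),"z",np.median(z[b]))
l=dict(np.load("top0.npz"));W=cloud(l);d=W[...,:2]-ST;u=d@SY*1000;v=d@SX*1000;z=W[...,2]*1000
b=(z>72)&(z<86)&(u<-60)&(u>-90)&(abs(v)<30);print("low top u",np.percentile(u[b],[2,98]),"v",np.percentile(v[b],[2,50,98]),"z",np.median(z[b]))
b=(z>120)&(z<140)&(u>60)&(u<95)&(abs(v)<30);print("blue0 top u",np.percentile(u[b],[2,98]),"v",np.percentile(v[b],[2,50,98]),"z",np.median(z[b]))
E
```

```text
0 28 v -2.7 vr [-14.  10.] z [183. 187. 190.]
4 27 v -0.7 vr [-13.  12.] z [181. 188. 190.]
8 26 v -2.7 vr [-14.  10.] z [182. 187. 189.]
12 31 v -0.4 vr [-13.  12.] z [182. 188. 191.]
16 27 v -3.3 vr [-14.  11.] z [182. 187. 191.]
20 25 v -0.3 vr [-13.  12.] z [181. 187. 191.]
24 43 v -1.3 vr [-13.  11.] z [173. 182. 189.]
28 8 v -1.2 vr [-4.  2.] z [178. 180. 181.]
32 8 v -1.2 vr [-5.  3.] z [178. 180. 182.]
36 9 v -1.5 vr [-5.  2.] z [177. 179. 181.]
40 8 v -1.2 vr [-5.  3.] z [178. 180. 183.]
44 9 v -1.4 vr [-4.  2.] z [178. 179. 181.]
48 8 v -1.0 vr [-5.  3.] z [177. 179. 180.]
52 6 v -1.5 vr [-4.  2.] z [179. 180. 181.]
56 11 v -1.0 vr [-5.  3.] z [178. 179. 182.]
60 3 v -1.5 vr [-3.  1.] z [178. 180. 180.]
blue top u [70.31300291 83.68108548] v [-21.76288407  -1.15654427  20.58153071] z 130.99137934257982
low top u [-83.7463492  -69.62235422] v [-20.98207626  -0.42437402  20.70133647] z 77.22275604545592
blue0 top u [70.17128543 83.78424668] v [-21.79442748  -0.59841005  20.57154833] z 131.3844101886964
```

```bash
python3 -m creep '[[0,0.015,0.1,0,0],[0,0,0.25,0,0],[0,0,0.35,0,0],[0,0,0.35,0,0],[0,0,0.35,0,0],[0,0,0.25,0,0],[0,0,0.12,0,0],[0,0,0.05,0,0],[0.05,0,0,0,0],[0.05,0,0,0,0],[0.05,0,0,0,0],[0,0,0,0,0]]' 45
python3 -c "
from h import *
s,M=tool();d=s['position'][:2]-ST;print(d@SY*1000,d@SX*1000,s['force'],s['force'][:2]@SY)"
```

```text
clock: 10.58
position: [0.4687, -0.0577, 0.0869]
ee_rot: [2.451, 1.965, 0.001]
force: [0.4, 1.2, -1.8]
width: 0.27
gripper_force: 45.0
-25.875748558589823 0.5438611514345095 [ 0.38253665  1.18795869 -1.8178319 ] 1.2427965797803076
```

```bash
cat > st.py <<'E'
from h import *
s,M=tool();d=s['position'][:2]-ST;print("u",round(d@SY*1000,2),"v",round(d@SX*1000,2),"z",round(s['position'][2]*1000+18.7,2),"F y,x,z",np.round([s['force'][:2]@SY,s['force'][:2]@SX,s['force'][2]],2),"T",np.round(s['ft_torque'],2))
E
python3 -m creep '[[0.035,0,0,0,0],[0.035,0,0,0,0],[0.035,0,0,0,0],[0.035,0,0,0,0],[0.035,0,0,0,0],[0.035,0,0,0,0],[0.035,0,0,0,0],[0.035,0,0,0,0],[0.035,0,0,0,0],[0.035,0,0,0,0],[0,0,0,0,0],[0,0,0,0,0]]'
python3 st.py
```

```text
clock: 12.08
position: [0.4714, -0.0447, 0.0867]
ee_rot: [2.452, 1.964, -0.001]
force: [-1.2, -5.3, -1.2]
width: 0.271
gripper_force: 45.0
u -12.62 v 0.4 z 105.36 F y,x,z [-5.48 -0.03 -1.19] T [-1.31  0.34  0.01]
```

```bash
python3 -m creep '[[0.03,0,0,0,0],[0.03,0,0,0,0],[0.03,0,0,0,0],[0.03,0,0,0,0],[0.03,0,0,0,0],[0.03,0,0,0,0],[0.03,0,0,0,0],[0.015,0,0,0,0],[0,0,0,0,0],[0,0,0,0,0],[0,0,0,0,0]]'
python3 st.py; python3 -c "
from h import *
print(np.round(tool()[1],4))"
```

```text
clock: 13.45
position: [0.4732, -0.0368, 0.0867]
ee_rot: [2.452, 1.962, -0.002]
force: [-1.5, -9.4, -0.7]
width: 0.267
gripper_force: 45.0
u -4.51 v 0.38 z 105.36 F y,x,z [-9.51  0.57 -0.73] T [-1.98  0.43 -0.03]
[[ 2.193e-01  9.756e-01 -4.000e-04]
 [ 9.756e-01 -2.193e-01 -1.200e-03]
 [-1.300e-03 -1.000e-04 -1.000e+00]]
```

```bash
python3 -m creep '[[0,0,0.03,0,0],[0,0,0.04,0,0],[0,0,0.04,0,0],[0,0,0.04,0,0],[0,0,0.04,0,0],[0,0,0.04,0,0],[0,0,0.04,0,0],[0,0,0.04,0,0],[0,0,0.04,0,0],[0,0,0.02,0,0],[0,0,0,0,0]]'
python3 st.py;  python3 -m creep '[[0,0,0.03,0,0],[0,0,0.03,0,0],[0,0,0.03,0,0],[0,0,0.03,0,0],[0,0,0.03,0,0],[0,0,0.03,0,0],[0,0,0,0,0]]'
python3 st.py
```

```text
clock: 14.82
position: [0.4734, -0.0368, 0.072]
ee_rot: [2.452, 1.962, -0.001]
force: [-1.1, -9.0, -0.2]
width: 0.274
gripper_force: 45.0
u -4.46 v 0.6 z 90.67 F y,x,z [-9.04  0.87 -0.24] T [-1.84  0.44  0.01]
clock: 15.7
position: [0.4735, -0.0368, 0.0648]
ee_rot: [2.452, 1.962, -0.001]
force: [-1.9, -8.9, 0.7]
width: 0.27
gripper_force: 45.0
u -4.48 v 0.65 z 83.51 F y,x,z [-9.12  0.09  0.74] T [-1.82  0.42 -0.05]
```

```bash
python3 -m creep '[[0,0,0.025,0,0],[0,0,0.025,0,0],[0,0,0.025,0,0],[0,0,0,0,0]]'
python3 st.py;  python3 -m creep '[[0,0,0.025,0,0],[0,0,0.025,0,0],[0,0,0.025,0,0],[0,0,0.025,0,0],[0,0,0,0,0]]'
python3 st.py
```

```text
clock: 16.2
position: [0.4735, -0.0368, 0.0618]
ee_rot: [2.452, 1.962, -0.001]
force: [-1.4, -9.3, 0.5]
width: 0.27
gripper_force: 45.0
u -4.46 v 0.67 z 80.49 F y,x,z [-9.42  0.69  0.47] T [-1.91  0.46 -0.01]
clock: 16.82
position: [0.4735, -0.0368, 0.0578]
ee_rot: [2.452, 1.962, -0.001]
force: [-1.6, -8.9, 0.1]
width: 0.272
gripper_force: 45.0
u -4.46 v 0.65 z 76.49 F y,x,z [-9.02  0.38  0.1 ] T [-1.79  0.47 -0.03]
```

The fixed pin is inside the low cheek with no upward force. I go on in 1 mm steps towards z≈67, watching for the axial force to drop.

```bash
python3 -m creep '[[0,0,0.025,0,0],[0,0,0.025,0,0],[0,0,0.025,0,0],[0,0,0.025,0,0],[0,0,0.025,0,0],[0,0,0,0,0]]'
python3 st.py; python3 -m creep '[[0,0,0.025,0,0],[0,0,0.025,0,0],[0,0,0,0,0]]';python3 st.py;python3 -m creep '[[0,0,0.02,0,0],[0,0,0,0,0]]';python3 st.py
```

```text
clock: 17.58
position: [0.4735, -0.0368, 0.0527]
ee_rot: [2.453, 1.962, -0.001]
force: [-2.0, -8.5, 0.0]
width: 0.271
gripper_force: 45.0
u -4.43 v 0.64 z 71.45 F y,x,z [-8.72 -0.07  0.01] T [-1.86  0.42 -0.03]
clock: 17.95
position: [0.4734, -0.0361, 0.0506]
ee_rot: [2.452, 1.963, -0.001]
force: [-1.3, -7.2, -2.2]
width: 0.27
gripper_force: 45.0
u -3.8 v 0.49 z 69.34 F y,x,z [-7.34  0.27 -2.19] T [-1.53  0.33 -0.02]
clock: 18.2
position: [0.4735, -0.0362, 0.0499]
ee_rot: [2.452, 1.963, -0.001]
force: [-1.5, -7.2, -0.1]
width: 0.273
gripper_force: 45.0
u -3.87 v 0.53 z 68.57 F y,x,z [-7.36  0.06 -0.13] T [-1.48  0.38 -0.04]
```

The pin snapped in at z≈70: the force fell from 8.9 to 7.3 N and the arm relaxed forward. Now I ease across, watching whether the force follows the spring.

```bash
python3 -m creep '[[-0.02,0,0.01,0,0],[-0.025,0,0,0,0],[-0.025,0,0,0,0],[-0.025,0,0,0,0],[-0.02,0,0,0,0],[0,0,0,0,0],[0,0,0,0,0]]'
python3 st.py
```

```text
clock: 19.08
position: [0.4726, -0.0402, 0.0495]
ee_rot: [2.452, 1.964, -0.0]
force: [-0.3, -4.7, -0.4]
width: 0.275
gripper_force: 45.0
u -8.0 v 0.58 z 68.25 F y,x,z [-4.64  0.7  -0.41] T [-1.13  0.3  -0.09]
```

```bash
python3 -m creep '[[-0.025,0,0,0,0],[-0.025,0,0,0,0],[-0.025,0,0,0,0],[-0.025,0,0,0,0],[-0.015,0,0,0,0],[0,0,0,0,0],[0,0,0,0,0]]'
python3 st.py
```

```text
clock: 19.95
position: [0.4717, -0.0444, 0.0496]
ee_rot: [2.452, 1.964, 0.0]
force: [0.3, -3.4, -0.1]
width: 0.277
gripper_force: 45.0
u -12.32 v 0.56 z 68.26 F y,x,z [-3.23  0.98 -0.14] T [-0.83  0.09 -0.08]
```

```bash
python3 -m creep '[[-0.02,0,0,0,0],[-0.01,0,0.01,0,0],[0,0,0,0,0],[0,0,0,0,0]]'
python3 st.py; python3 -m creep '[[0,0,0,0,0.3],[0,0,0,0,0.35],[0,0,0,0,0.45],[0,0,0,0,0.6],[0,0,0,0,0.7],[0,0,0,0,0.7],[0,0,0,0,0.7]]' 5; python3 st.py
python3 - <<'E'
from h import *
for n in("top","scene"):
    im=vision.get_image(n);np.savez(f"{n}2.npz",**im);cv2.imwrite(f"pics/{n}2.png",im["pixels"])
a=cv2.resize(cv2.imread('pics/top2.png')[170:270,270:420],(480,320));b=cv2.resize(cv2.imread('pics/scene2.png')[185:315,250:365],(283,320))
cv2.imwrite('pics/c3.png',np.hstack([a,b]))
E
```

```text
clock: 20.45
position: [0.4713, -0.0456, 0.0491]
ee_rot: [-2.452, -1.964, -0.0]
force: [-0.6, -2.9, -0.6]
width: 0.273
gripper_force: 45.0
u -13.57 v 0.45 z 67.82 F y,x,z [-2.96  0.05 -0.64] T [-0.68  0.1  -0.07]
clock: 21.32
position: [0.4713, -0.0457, 0.0491]
ee_rot: [-2.452, -1.964, -0.0]
force: [0.2, -0.2, -0.2]
width: 0.7
gripper_force: 0.0
u -13.58 v 0.45 z 67.83 F y,x,z [-0.15  0.29 -0.24] T [-0.1   0.13 -0.04]
```

View pics/c3.png

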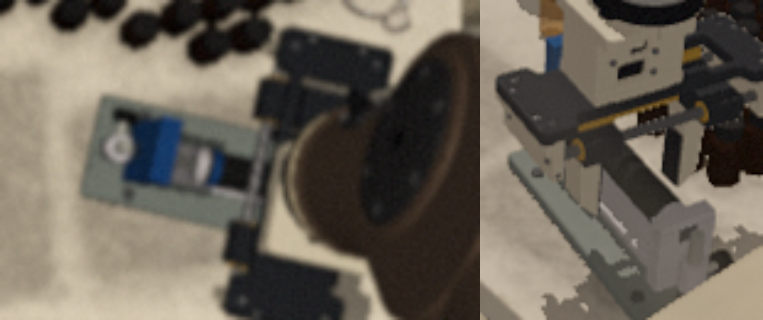

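The roller stays between the cheeks with the fingers open: in the left crop its band is at (240,170), and in the right crop its end is at the low cheek, (690,210). I lift straight up and verify.

```bash
python3 -m creep '[[0,0,-0.1,0,0.7],[0,0,-0.3,0,0.7],[0,0,-0.6,0,0.7],[0,0,-0.7,0,0.7],[0,0,-0.8,0,0.7],[0,0,-0.8,0,0.7],[0,0,-0.8,0,0.7],[0,0,-0.4,0,0.7],[0,0,0,0,0.7]]'; python3 -m creep '[[-0.5,-0.5,0,0,0.7],[-0.5,-0.9,0,0,0.7],[-0.3,-0.9,0,0,0.7],[0,-0.9,0,0,0.7],[0,-0.5,0,0,0.7],[0,0,0,0,0.7],[0,0,0,0,0.7]]'
python3 - <<'E'
from h import *
for n in("top","scene"):
    im=vision.get_image(n);cv2.imwrite(f"pics/{n}3.png",im["pixels"])
    W=cloud(im);d=W[...,:2]-ST;u=d@SY*1000;v=d@SX*1000;z=W[...,2]*1000
    m=(abs(v)<16)&(z>58)&(z<100)
    print(n)
    for k in range(-80,72,8):
        q=m&(u>=k)&(u<k+8)
        if q.any(): print(k,q.sum(),"v",np.round([v[q].min(),v[q].max()],1),"z95",np.round(np.percentile(z[q],95),1),np.median(im["pixels"][q],0))
a=cv2.resize(cv2.imread('pics/top3.png')[170:270,270:420],(480,320));b=cv2.resize(cv2.imread('pics/scene3.png')[185:315,250:365],(283,320))
cv2.imwrite('pics/c4.png',np.hstack([a,b]))
E
```

```text
clock: 22.55
position: [0.472, -0.0458, 0.2307]
ee_rot: [2.451, 1.963, 0.004]
force: [1.3, 0.6, -0.6]
width: 0.7
gripper_force: 0.0
clock: 23.42
position: [0.3161, -0.0642, 0.2291]
ee_rot: [2.452, 1.964, 0.001]
force: [0.2, -0.3, 0.1]
width: 0.702
gripper_force: 0.0
top
-80 48 v [-15.7  14.8] z95 79.6 [155. 158. 165.]
-72 57 v [-14.8  15.5] z95 79.2 [129. 130. 137.]
-64 40 v [-12.6  12.3] z95 77.3 [33. 36. 37.]
-56 40 v [-12.9  11.5] z95 77.6 [19.  19.5 20. ]
-48 39 v [-12.4  12.4] z95 78.6 [19. 20. 20.]
-40 41 v [-12.8  12.7] z95 77.2 [19. 21. 21.]
-32 41 v [-12.9  12.2] z95 77.7 [20. 21. 21.]
-24 39 v [-12.7  12.3] z95 77.5 [20. 20. 21.]
-16 40 v [-12.8  11.3] z95 77.8 [18.5 20.  20.5]
-8 39 v [-12.3  12.4] z95 78.2 [19. 19. 21.]
0 40 v [-12.8  12.6] z95 78.7 [20.  20.5 21. ]
8 40 v [-12.7  12.1] z95 78.0 [19. 21. 21.]
16 41 v [-12.7  12.2] z95 77.9 [21. 22. 21.]
24 42 v [-13.1  12.9] z95 78.2 [64.5 43.  20.5]
32 41 v [-12.5  11.7] z95 77.9 [110. 113. 117.]
40 31 v [-13.   12.6] z95 77.4 [77. 77. 82.]
48 12 v [-3.7  3.4] z95 70.5 [68.5 72.  74. ]
scene
-80 55 v [-15.1  15.4] z95 82
[... 151 characters left out ...]
5. 59.]
-48 52 v [-10.4  11. ] z95 80.4 [49.  54.  58.5]
-40 54 v [-10.   14.1] z95 80.4 [49. 54. 58.]
-32 56 v [-10.1  15. ] z95 80.6 [49. 53. 57.]
-24 54 v [-10.3  11.3] z95 80.4 [48. 53. 56.]
-16 47 v [-10.   10.8] z95 80.2 [47. 52. 55.]
-8 48 v [-10.3  11.5] z95 80.0 [47.5 52.  55. ]
0 48 v [-10.4  10.2] z95 80.5 [47. 51. 54.]
8 43 v [-10.   10.9] z95 80.0 [46. 51. 54.]
16 45 v [-11.   15.7] z95 80.3 [45. 50. 54.]
24 52 v [-11.   13.1] z95 80.5 [99.5 72.  51. ]
32 44 v [-9.4 11.3] z95 80.5 [137.5 145.  154. ]
40 7 v [-7.8 10.4] z95 78.7 [130. 136. 143.]
48 9 v [-1.7  6.7] z95 72.0 [ 91. 101. 107.]
56 13 v [-1.2  6.3] z95 70.9 [ 92. 103. 108.]
64 233 v [-15.9  15.9] z95 97.8 [81. 58. 43.]
```

View pics/c4.png

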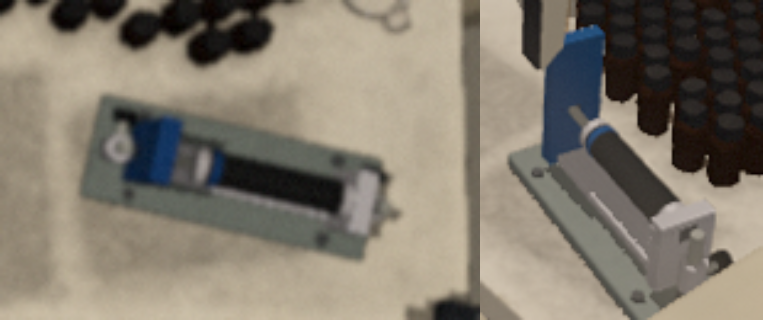

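The roller sits level between the cheeks, with its top at one height along its length, centred at x≈0. Its body runs from about -70 to +42 mm along the stand, and both pins are in their recesses. The gripper is well clear.

```bash
python3 -c "
from cell import sign_off
print(sign_off())"
```

```text
the job is handed in; nothing more can be done
None
```

The roller is fitted and handed in at about 23.5 s on the clock: the last pictures show it level and centred between the cheeks with the gripper clear, and its position puts both pins in their recesses; no verdict was reported.

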